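# Hang the bolt bin on the louvred rack and tug-test it

## Task

Pick up the blue bolt bin and hang it on the empty louvre under the blue tab, beside the other bins: its rear lip must drop right down behind the louvre until the bin hangs on it. Before you let go, tug the bin gently down, with about 10 N for about a second (never press or pull on the rack with more than 25 N), to be sure it is held; then release it and leave it hanging, level and still. Do not spill the bolts, and leave the other bins, the wrench and the spray can alone.

Things in the scene. Friction and masses are not known exactly. Their poses are not given: they have to be found in the camera images.
- blue_bin: Blue plastic hang-on bin of bolts, 0.25 kg (varies by a fifth), on the bench. 95 mm deep (x), 64 wide (y), 60 high; upright parallel sides, full height from x = -20 to +47 mm, sloping to the 30 mm low front: grip across the width from above. Origin: centre of the underside, z up; -x is its front, +x its rear with the hanging lip. The bolts are fixed in it.
- bin_lip (a point): On the bin's rear, at (50.5, 0, 53) mm in its frame: middle of the 6 mm gap under the lip's ledge, between the rear wall (x = 47.5) and the lip; the ledge's underside is at this height. The lip is 50 mm wide, 3 mm thick (x = 53.5 to 56.5) and hangs 7.5 mm down from here. When the bin hangs, this point is within 2 mm of point place.
- bin_ribs (a point): Foot of the bin's rear, at (58, 0, 6) mm in its frame: rear face of two small spacer ribs, 2 to 10 mm above the bin's underside. They are the rearmost part and meet the panel first when the lip is above the louvre. With ribs on the panel the lip clears the louvre by 1.5 mm and can drop in; hung, the ribs rest on the panel and the bin leans forward about 2 degrees.
- rack: Rigid grey louvred panel, 390 mm wide (y), fixed on the bench on two feet, top edge at 230 mm. Origin on the bench under the middle of the panel's front face; -x looks out of the front where the bins hang, +x into the panel. A hung bin has the rack's yaw, its underside 162 mm up. Below is a fixed lower row of bins (green, grey, orange), tops at 122 mm.
- louvre: The rack's upper row of three louvres (same frame as the rack): upright tongues at y = -115, 0, 115 mm, 80 mm wide, 3 mm thick, 6 mm clear of the panel (x = -9 to -6), open upward, rounded upper edge at 215 mm. A web joins them to the panel from 186 mm up: bring the bin in level from the front, 9 to 13 mm above its hung height, so that the ribs pass below the web.
- tab: Small blue plastic tab, 44 mm wide, clipped on the panel's top edge (top at 234 mm) over the empty louvre. Its origin is on the bench, straight below where the hung bin's origin will be; same yaw as the rack.
- place (a point): Middle of the upper edge of the empty louvre, under the blue tab: 215 mm above the bench, 7.5 mm in front of the panel's front face; axes as the rack's (+x into the panel).
- red_bin: Red bin of the same shape and size, hanging loose on another louvre. Leave it.
- yellow_bin: Yellow bin of the same shape and size, hanging loose on another louvre. Leave it.
- wrench: Steel wrench, 190 mm long, lying loose on the bench along its x axis. Leave it.
- spray_can: Yellow spray can with red cap, 60 mm across and 150 mm tall, loose on the bench; origin at the centre of its foot. Leave it.
There are look-alikes about, which are no part of the job. What is shaped like the blue_bin but turquoise or white is not meant.

How it is judged:
By the outcome, as a careful person would: the job done as asked, in the order asked, and still so for the second after the job is handed in, with the robot touching nothing.
It also fails if it takes over 45 s, if anything falls off the work surface, if the arm or the gripper's body presses on something with over 40 N, if the wrist force passes 120 N, or if a joint passes its speed limit or range.

## Robot

A 6-joint arm with a two-finger parallel gripper is mounted at the origin on the work surface. World frame = base frame: x ahead of the robot, y to its left, z up, the work surface at z = 0. Lengths are in m, angles in rad, forces in N, time in s.
With the tool pointing down it reaches from about 0.375 to 0.925 m from the base axis. Payload 5.7 kg.
Tool frame: the origin (TCP) lies on the centre line of the jaws, within the pads' length; the fingertips stand 25 mm ahead of it and the grasp point (between the pads) lies 6 mm ahead of it (tcp_to_tips is the distance from the TCP to the fingertips, in m); z points along the fingers, y is the line along which they close (so a half turn about z gives the same grasp; the last joint's range is limited). The gripper opens to 85 mm and grips with 20 to 120 N. Pads are 22 mm wide; open, the fingers measure 114 mm over their backs; the gripper's body (76 mm by 85 mm) begins 54 mm behind the grasp point. The pads swing forward as they close: fully open they stand 13 mm farther back than shut.
Start: joints at [-1.445, 0.359, 1.51, -0, 1.272, -0.115], TCP at [0.143, -0.583, 0.219] pointing down, gripper open.
Joint ranges: [-2.97, 2.97], [-1.01, 2.36], [0.21, 2.38], [-0.96, 4.11], [0.2, 2.71], [-2.98, 2.98]. Speed limits (rad/s): [2.39, 2.39, 3.14, 3.14, 3.14, 3.14].

## Interface

Orientations are given as a rotation vector (axis times angle).
In Python, from cell import get_state, get_image, calibration, sign_off, tcp_to_tips gives the robot as it stands.
- The arm moves only by the tool send_rows, never from a script. Its argument "deltas" is a list that holds one entry, the list of rows, each a list of 5 numbers: the gripper command: -1 is fully open, 1 is shut, values between are in proportion, then the shift along the tool's x, y, z in m, then the turn about the tool's z in degrees. In form: [[[grip, dx, dy, dz, twist], ...]]. A call has 1 to 12 rows; each row is the pose to reach, as a shift and turn from the pose commanded when the call began, along the tool's axes at that moment; what a row does not reach only later rows make up. A row lasts 1/12 s, in which the tool goes at most 41.7 mm and 7.16 degrees, less where a joint would pass 70% of its speed; a pose out of reach is approached as far as the arm can. A call with a gripper value outside its range is refused whole. The fingers move at their own pace and stop on an object; "newtons" is the grip in N (left out, the last holds). Time passes only in rows, so rows that repeat a pose let the fingers close. It gives the time, the measured TCP pose, the force, the opening and the grip force at its end, in the units of the state.
- get_state(): the state, without advancing time (a new reading comes with each control period).
- get_image(name): name is "scene" or "top"; returns the picture (384x512x3 uint8, blue, green, red); there is no depth.
- calibration(name): a dict with "K" (3x3 intrinsics, pixels), "position" and "rotation" of the camera in the world. Camera axes: x right, y down, z forward; pixel columns grow to the right and rows downward; lengths in m; the calibration is good to about 2 mm. A picture is of the moment at which its call begins. calibration takes no time and is no camera call.
- sign_off(): hands the job in; it is judged then, once.
The state is a dict: "clock": time; "joint_positions": joint angles; "dq": joint speeds; "tau": joint torques, N m; "eef_pos": TCP position; "tcp_rot": TCP orientation; "ft_force": force on the tool from outside, world axes, zero at the start; "ft_torque": the same for the moment, N m; "opening": opening from 0.0 (shut) to 1.0 (fully open); "grip_force": force on a finger pad.
Only numpy, scipy, OpenCV 4.12 (cv2) and the standard library are available. Lean on these libraries where they do the work, as an engineer would, in place of code of your own. Each camera call takes 0.05 s, during which the arm holds its last target. There are 200 camera calls.

## Working session

There is one attempt and no reset: what is moved stays moved. The work goes in short steps, Python scripts to look and compute and a tool call to move; the robot and the scene stay as the last step left them, time stands still between calls to the robot, and variables do not carry over. Pictures are saved under pics/ and viewed, at most 10 in all, crops included, and the job is handed in when it is done.

Besides the shell and the picture viewer there is one more tool, called after ">>>" as name([rows], argument=value, ...), one row to a line, values as JSON. send_rows: Moves the arm, as the interface text tells. Its arguments: {"type":"object","properties":{"deltas":{"type":"array","items":{"type":"array","items":{"type":"array","items":{"type":"number"}}}},"newtons":{"type":"number"}},"required":["deltas"]}

```bash
mkdir -p pics; ls
python3 - <<'E'
from cell import *
import cv2,numpy as np
s=get_state();print({k:np.round(v,3) for k,v in s.items()}, tcp_to_tips)
for n in("scene","top"):
    im=get_image(n);cv2.imwrite(f"pics/{n}0.png",im)
    c=calibration(n);print(n,np.round(c["K"],1).tolist(),np.round(c["position"],3),np.round(c["rotation"],3).tolist())
a=cv2.imread("pics/scene0.png");b=cv2.imread("pics/top0.png")
E
```

```text
pics
{'clock': np.float64(0.0), 'joint_positions': array([-1.445,  0.36 ,  1.511,  0.   ,  1.272, -0.115]), 'dq': array([ 0.   ,  0.   ,  0.001, -0.002,  0.001,  0.   ]), 'tau': array([-1.0000e-03, -5.2762e+01, -2.7862e+01,  0.0000e+00,  1.3000e-02,
        0.0000e+00]), 'eef_pos': array([ 0.143, -0.582,  0.218]), 'tcp_rot': array([-3.117, -0.377,  0.   ]), 'ft_force': array([ 0.619, -0.474, -0.337]), 'ft_torque': array([ 0.029, -0.05 ,  0.001]), 'grip_force': np.float64(0.0), 'opening': np.float64(1.001)} 0.025
scene [[360.4, 0.0, 249.4], [0.0, 360.4, 187.9], [0.0, 0.0, 1.0]] [ 1.195 -0.13   0.674] [-1.854, -1.503, 0.698]
top [[463.3, 0.0, 257.0], [0.0, 463.3, 186.0], [0.0, 0.0, 1.0]] [ 0.36  -0.03   1.167] [-2.187, 2.013, -0.214]
```

View pics/scene0.png

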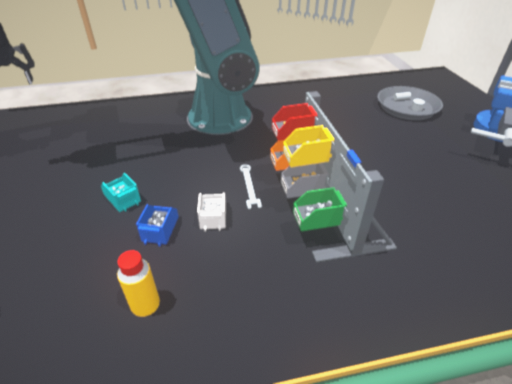

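View pics/top0.png

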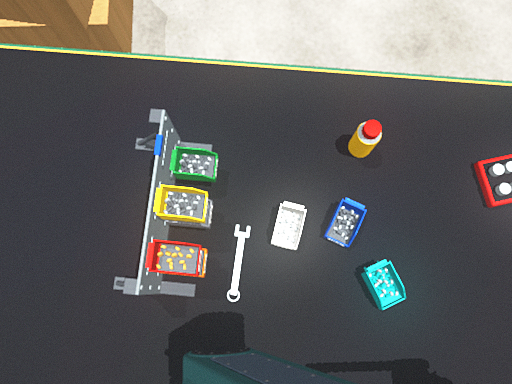

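The top view shows the blue bin at (345,222) and the blue tab at (158,144). In the scene view they are at (157,225) and (353,158). The turquoise and white bins are the look-alikes. Next I'll zoom in and mask by colour.

```bash
cat > h.py <<'E'
import numpy as np,cv2
from cell import *
def cam(n):
    c=calibration(n);R=np.array(c["rotation"],float)
    if R.ndim==1:R=cv2.Rodrigues(R)[0]
    return np.array(c["K"]),R,np.array(c["position"])
def ray(n,uv):
    K,R,p=cam(n);d=R@np.linalg.solve(K,[uv[0],uv[1],1.]);return p,d
def onz(n,uv,z):
    p,d=ray(n,uv);return p+d*(z-p[2])/d[2]
def proj(n,X):
    K,R,p=cam(n);q=K@(R.T@(np.asarray(X)-p));return q[:2]/q[2]
def tri(uvs,uvt):
    p,d=ray("scene",uvs);q,e=ray("top",uvt)
    A=np.c_[d,-e];t=np.linalg.lstsq(A,q-p,rcond=None)[0];a=p+d*t[0];b=q+e*t[1];return (a+b)/2,np.linalg.norm(a-b)
def blue(im):
    h=cv2.cvtColor(im,cv2.COLOR_BGR2HSV);return cv2.inRange(h,(106,130,50),(128,255,255))
E
python3 - <<'E'
from h import *
o=[]
for n,boxes in(("top",((315,185,60,60),(135,105,60,60))),("scene",((125,190,60,60),(325,130,60,60)))):
    im=cv2.imread(f"pics/{n}0.png");m=blue(im)
    nn,_,st,ce=cv2.connectedComponentsWithStats(m)
    print(n,[(st[i].tolist(),ce[i].round(1).tolist()) for i in range(1,nn) if st[i][4]>15])
    for x,y,w,h in boxes:o.append(cv2.resize(im[y:y+h,x:x+w],(390,290) if 0 else (300,300),interpolation=cv2.INTER_CUBIC))
cv2.imwrite("pics/crop.png",np.vstack([np.hstack(o[:2]),np.hstack(o[2:])]))
E
```

```text
top [([153, 134, 10, 22, 73], [158.2, 145.0]), ([323, 197, 44, 51, 466], [347.4, 219.4])]
scene [([500, 76, 7, 4, 17], [502.7, 77.3]), ([474, 87, 38, 45, 837], [494.1, 110.4]), ([347, 149, 14, 17, 128], [353.2, 157.1]), ([136, 204, 42, 42, 1044], [156.2, 224.9])]
```

View pics/crop.png

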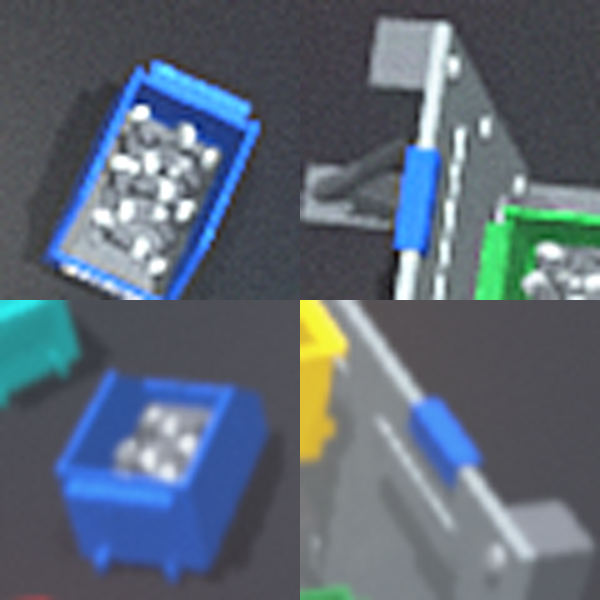

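Run:
```python
from h import *
f=lambda x,y,ox,oy:((x+.5)/5-.5+ox,(y+.5)/5-.5+oy)
T=lambda x,y:f(x,y,315,185)
print("bin")
for n,p,z in(("rimL",(137,69),.06),("rimR",(260,125),.06),("lipL",(153,62),.06),("lipR",(251,102),.06)):
    print(n,np.round(onz("top",T(*p),z),4))
S=lambda x,y:f(x,y,125,190)
for n,p,z in(("sL",(58,166),.06),("sR",(192,185),.06),("lipL",(66,180),.06),("lipR",(174,195),.06)):
    print(n,np.round(onz("scene",S(*p),z),4))
m=blue(cv2.imread("pics/top0.png"))[185:250,315:375]
c=max(cv2.findContours(m,0,1)[0],key=cv2.contourArea);h=cv2.convexHull(np.vstack(cv2.findContours(m,0,1)[0]))
print(cv2.approxPolyDP(h,1.5,True)[:,0].tolist())
print("rack: top edge profile")
g=cv2.cvtColor(cv2.imread("pics/top0.png"),cv2.COLOR_BGR2GRAY)
for y in(115,122,128,160,170,180,230,260,280):
    i=int(166-(y-112)*26/178);print(y,i-8,g[y,i-8:i+10].tolist())
```

```text
bin
rimL [ 0.5876 -0.2143  0.06  ]
rimR [ 0.565  -0.2747  0.06  ]
lipL [ 0.5917 -0.2219  0.06  ]
lipR [ 0.5759 -0.27    0.06  ]
sL [ 0.5612 -0.2752  0.06  ]
sR [ 0.5869 -0.2136  0.06  ]
lipL [ 0.5713 -0.2712  0.06  ]
lipR [ 0.5916 -0.2219  0.06  ]
[[49, 20], [51, 24], [50, 29], [34, 61], [30, 62], [8, 51], [27, 13], [32, 12]]
rack: top edge profile
115 157 [164, 163, 161, 152, 216, 243, 235, 161, 96, 112, 106, 75, 60, 63, 63, 69, 68, 69]
122 156 [133, 134, 132, 138, 214, 245, 236, 171, 108, 103, 111, 116, 113, 118, 120, 99, 72, 64]
128 155 [72, 67, 66, 45, 184, 244, 241, 185, 100, 115, 121, 117, 111, 114, 110, 110, 151, 170]
160 150 [62, 52, 44, 40, 135, 236, 252, 214, 128, 118, 122, 113, 210, 206, 119, 115, 122, 119]
170 149 [60, 47, 40, 31, 214, 253, 247, 195, 106, 121, 127, 125, 124, 123, 124, 122, 124, 122]
180 148 [75, 68, 39, 87, 221, 252, 219, 143, 112, 120, 119, 117, 124, 120, 127, 120, 124, 126]
230 140 [75, 75, 59, 36, 157, 240, 248, 210, 125, 119, 121, 124, 122, 125, 119, 122, 121, 119]
260 136 [77, 63, 53, 43, 204, 249, 241, 186, 104, 115, 153, 134, 129, 127, 124, 126, 103, 74]
280 133 [170, 170, 174, 161, 220, 241, 246, 191, 101, 111, 113, 116, 114, 114, 113, 117, 113, 114]
```

Run:
```python
import cv2
a=cv2.imread("pics/top0.png")[100:300,110:230];b=cv2.imread("pics/scene0.png")[85:265,260:400]
b=cv2.resize(b,(420,540),interpolation=2);a=cv2.resize(a,(360,600),interpolation=2)
b=cv2.copyMakeBorder(b,0,60,0,0,0);cv2.imwrite("pics/rack.png",cv2.hconcat([a,b]))
```

```text
(no output)
```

View pics/rack.png

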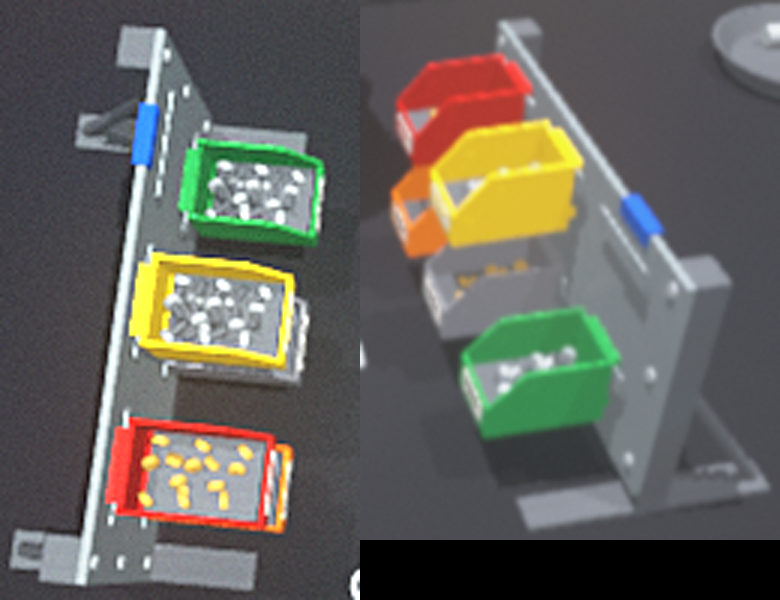

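Run:
```python
from h import *
r=np.array([115,122,128,160,170,180,230,260,280]);u=np.array([164,163.1,162.3,157.6,156.3,154.9,147.5,143.2,140.2])
a=np.polyfit(r,u,1);P=[onz("top",(np.polyval(a,y),y),.23) for y in(110,290)]
d=P[0]-P[1];d/=np.linalg.norm(d);print("line",np.round(P,4),"dir",np.degrees(np.arctan2(d[1],d[0])))
# right mid / ends along line
for n in(109.3,294.3,134,156.0,145):
    X=onz("top",(np.polyval(a,n),n),.23);print(n,np.round(X,4),np.round((X-P[1])@d,4))
X,e=tri((353.2,157.1),(158.2,145));print("tab tri",np.round(X,4),round(e,4),round((X-P[1])@d,4))
# scene: ends of the panel/tab
m=blue(cv2.imread("pics/top0.png"));ys,xs=np.nonzero(m[130:160,148:168]);print("tab hull",cv2.minAreaRect(np.c_[xs+148,ys+130].astype(np.float32)))
m=blue(cv2.imread("pics/scene0.png"));ys,xs=np.nonzero(m[145:170,340:365]);R=cv2.minAreaRect(np.c_[xs+340,ys+145].astype(np.float32));print(R,np.round(cv2.boxPoints(R),1).tolist())
# yellow and red rear rim (z=.222): colour hulls
hs=cv2.cvtColor(cv2.imread("pics/top0.png"),cv2.COLOR_BGR2HSV)
for nm,lo,hi,bx in(("yel",(22,150,120),(34,255,255),(145,175,75,60)),("red",(0,170,100),(6,255,255),(140,230,75,60))):
    x,y,w,h=bx;c=cv2.findContours(cv2.inRange(hs,lo,hi)[y:y+h,x:x+w],0,1)[0]
    q=cv2.approxPolyDP(cv2.convexHull(np.vstack(c)),1.5,True)[:,0]+[x,y]
    print(nm,[(k.tolist(),np.round(onz("top",k,.222)[:2],3).tolist(),round(float((onz("top",k,.222)-P[1])@d),4)) for k in q])
```

```text
line [[0.7148 0.2019 0.23  ]
 [0.3354 0.2057 0.23  ]] dir -0.5826134376868222
109.3 [0.7164 0.2019 0.23  ] 0.381
294.3 [0.3271 0.2058 0.23  ] -0.0083
134 [0.6604 0.2024 0.23  ] 0.325
156.0 [0.6116 0.2029 0.23  ] 0.2762
145 [0.6359 0.2027 0.23  ] 0.3005
tab tri [0.6358 0.2059 0.2289] 0.0009 0.3004
tab hull ((157.92999267578125, 144.48997497558594), (7.35391092300415, 20.5060977935791), 8.13010311126709)
((353.1200256347656, 157.16001892089844), (16.0, 8.40000057220459), 53.13010025024414) [[345.0, 153.3000030517578], [351.70001220703125, 148.1999969482422], [361.29998779296875, 161.0], [354.6000061035156, 166.10000610351562]]
yel [([157, 188], [0.545, 0.199], 0.2093), ([163, 184], [0.554, 0.187], 0.2189), ([192, 187], [0.553, 0.126], 0.2182), ([206, 191], [0.547, 0.096], 0.2124), ([204, 222], [0.482, 0.093], 0.1474), ([168, 219], [0.482, 0.167], 0.1467), ([157, 215], [0.488, 0.191], 0.1528), ([153, 211], [0.496, 0.2], 0.1603)]
red [([149, 243], [0.43, 0.2], 0.0942), ([154, 239], [0.438, 0.191], 0.1032), ([200, 245], [0.434, 0.096], 0.0998), ([197, 276], [0.372, 0.095], 0.0378), ([149, 271], [0.374, 0.193], 0.0386), ([146, 266], [0.383, 0.2], 0.0479)]
```

>>> send_rows([
  [[-1,0.02,-0.01,0,3],[-1,0.055,-0.029,0,6],[-1,0.091,-0.048,0,9],[-1,0.127,-0.067,0,12],[-1,0.163,-0.086,0.01,15],[-1,0.199,-0.105,0.02,18],[-1,0.235,-0.124,0.03,21],[-1,0.271,-0.143,0.04,24],[-1,0.307,-0.162,0.05,27],[-1,0.343,-0.181,0.05,30],[-1,0.379,-0.2,0.05,33],[-1,0.415,-0.219,0.05,34.3]],
], newtons=50)

```text
clock: 1.1
eef_pos: [0.4947, -0.2691, 0.1683]
tcp_rot: [-3.09, 0.563, 0.002]
ft_force: [1.3, -1.7, -0.1]
opening: 0.998
grip_force: 0.0
```

Run:
```python
from h import *
from scipy.spatial.transform import Rotation as Ro
s=get_state();R=Ro.from_rotvec(s["tcp_rot"]).as_matrix();p=np.array(s["eef_pos"])
print(s["clock"],p.round(4),np.round(R.T,3).tolist())
print("to grasp",np.round(R.T@(np.array([.5395,-.2305,.045])-p),4))
print("can foot",onz("scene",(143,312),0))
```

```text
1.1 [ 0.4947 -0.2691  0.1683] [[0.936, -0.353, -0.001], [-0.353, -0.936, -0.0], [-0.001, 0.001, -1.0]]
to grasp [ 0.0284 -0.0518  0.1233]
can foot [ 7.62214610e-01 -2.68062382e-01 -1.11022302e-16]
```

>>> send_rows([
  [[-1,0.012,-0.023,0,0],[-1,0.024,-0.045,0.01,0],[-1,0.0285,-0.053,0.035,0],[-1,0.0285,-0.053,0.065,0],[-1,0.0285,-0.053,0.09,0],[-1,0.0285,-0.053,0.11,0],[-1,0.0285,-0.053,0.119,0],[-1,0.0285,-0.053,0.123,0],[-1,0.0285,-0.053,0.123,0]],
])

```text
clock: 1.85
eef_pos: [0.5387, -0.2312, 0.0453]
tcp_rot: [-3.091, 0.559, 0.002]
ft_force: [-0.6, -0.2, 0.3]
opening: 1.0
grip_force: 0.0
```

Run:
```python
from h import *
a=get_image("top");b=get_image("scene")
a=cv2.resize(a[160:280,280:400],(400,400),interpolation=2);b=cv2.resize(b[140:260,90:210],(400,400),interpolation=2)
cv2.imwrite("pics/grasp.png",np.hstack([a,b]));s=get_state();print(s["eef_pos"],s["tcp_rot"])
```

```text
[ 0.53986817 -0.23187274  0.04686174] [ 3.09098604e+00 -5.59273165e-01  2.31599348e-03]
```

View pics/grasp.png

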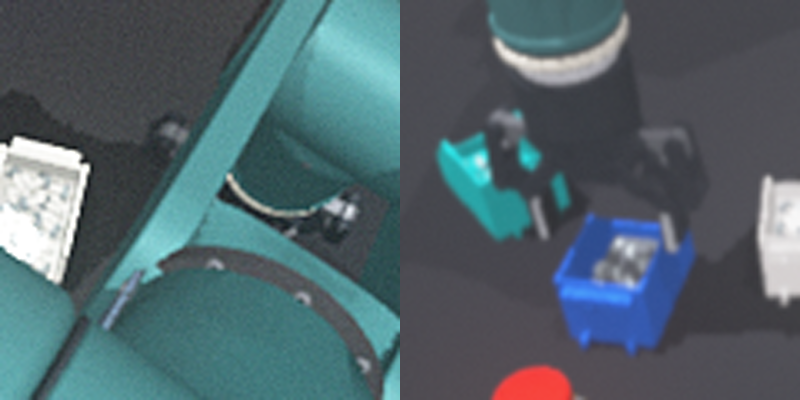

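Run:
```python
from h import *
from scipy.spatial.transform import Rotation as Ro
s=get_state();R=Ro.from_rotvec(s["tcp_rot"]).as_matrix();p=np.array(s["eef_pos"]);print(p)
sc=lambda X:np.round((proj("scene",X)-[90,140])*400/120+[400,0]).tolist()
for y in(-.0425,.0425):
  for z in(.012,.025): print(y,z,sc(p+R@[0,y,z]))
b=Ro.from_euler("z",-20.5,degrees=True).as_matrix();o=np.array([.530,-.227,0])
for n,q in dict(rearL=(.0475,.032,.06),rearR=(.0475,-.032,.06),rearLb=(.0475,.032,0),rearRb=(.0475,-.032,0),frL=(-.0475,.032,.03),frR=(-.0475,-.032,.03),topL=(-.02,.032,.06),topR=(-.02,-.032,.06),frLb=(-.0475,.032,0)).items(): print(n,sc(o+b@q))
```

```text
[ 0.53986817 -0.23187274  0.04686174]
-0.0425 0.012 [678.0, 276.0]
-0.0425 0.025 [680.0, 289.0]
0.0425 0.012 [567.0, 264.0]
0.0425 0.025 [571.0, 276.0]
rearL [643.0, 287.0]
rearR [556.0, 278.0]
rearLb [657.0, 344.0]
rearRb [573.0, 334.0]
frL [690.0, 225.0]
frR [611.0, 217.0]
topL [673.0, 221.0]
topR [591.0, 213.0]
frLb [695.0, 253.0]
```

Run:
```python
from h import *
from scipy.spatial.transform import Rotation as Ro
s=get_state();R=Ro.from_rotvec(s["tcp_rot"]).as_matrix();p=np.array(s["eef_pos"])
b=get_image("scene");k=11
g=cv2.convertScaleAbs(b[170:225,120:190],alpha=1.8,beta=20)
g=cv2.resize(g,None,fx=k,fy=k,interpolation=2)
for y in(-.0425,.0425):
  for z in(-.012,.012,.025):
    q=np.round((proj("scene",p+R@[0,y,z])-[120,170]+.5)*k).astype(int);cv2.circle(g,q.tolist(),4,(0,255,255),-1)
cv2.imwrite("pics/g2.png",g)
```

```text
(no output)
```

View pics/g2.png

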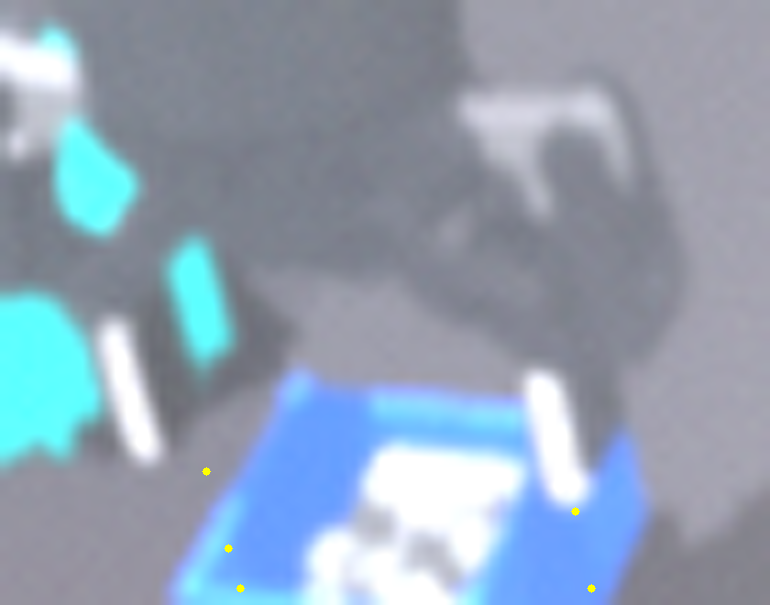

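The bin lies where I measured it and the fingers straddle it. The finger strips end near the rim, at about (575,500) and (148,460) in this crop, so the fingers sit higher than nominal. I'll lower a bit further before closing.

>>> send_rows([
  [[-1,0,0,0.006,0],[-1,0,0,0.012,0],[-1,0,0,0.014,0],[-1,0,0,0.014,0],[0.3,0,0,0.014,0],[0.3,0,0,0.014,0],[0.3,0,0,0.014,0],[0.3,0,0,0.014,0],[0.3,0,0,0.014,0],[0.3,0,0,0.014,0]],
], newtons=50)

```text
clock: 2.83
eef_pos: [0.5393, -0.2315, 0.0323]
tcp_rot: [3.091, -0.559, 0.001]
ft_force: [-0.6, -0.0, 5.9]
opening: 0.735
grip_force: 55.7
```

>>> send_rows([
  [[1,0,0,-0.003,0],[1,0,0,-0.008,0],[1,0,0,-0.02,0],[1,0,0,-0.04,0],[1,0,0,-0.065,0],[1,0,0,-0.09,0],[1,0,0,-0.12,0],[1,0,0,-0.15,0],[1,0,0,-0.165,0],[1,0,0,-0.17,0],[1,0,0,-0.17,0]],
])

```text
clock: 3.75
eef_pos: [0.5399, -0.2318, 0.2039]
tcp_rot: [3.09, -0.559, 0.005]
ft_force: [-0.7, 0.6, -2.2]
opening: 0.729
grip_force: 55.4
```

Run:
```python
from h import *
b=get_image("scene");cv2.imwrite("pics/lift_full.png",b)
cv2.imwrite("pics/lift.png",cv2.resize(b[80:230,100:250],(600,600),interpolation=2));s=get_state();print(s["eef_pos"],s["tcp_rot"],s["ft_force"],s["ft_torque"])
```

```text
[ 0.5389915  -0.23124073  0.20219134] [ 3.09137111e+00 -5.59081146e-01  7.76424993e-04] [-0.44197231  0.13299536 -3.45753738] [0.01787526 0.04079823 0.01147438]
```

View pics/lift.png

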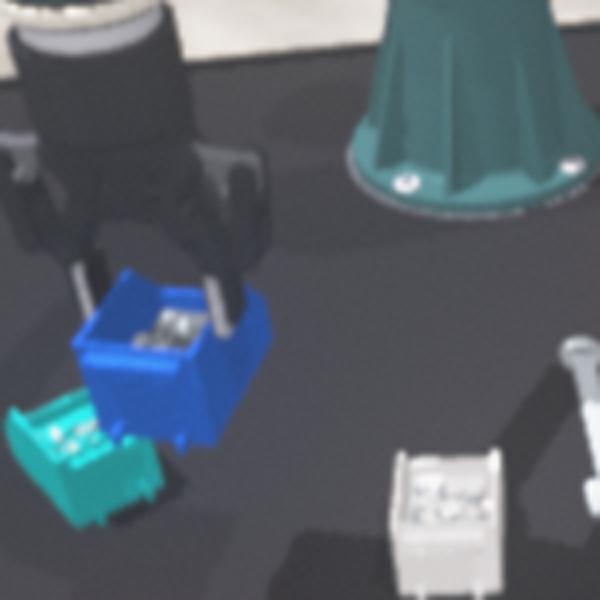

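Gripped firmly and level. Next I'll carry it to the front of the empty louvre, turning on the way.

>>> send_rows([
  [[1,0,-0.006,0,-3],[1,-0.001,-0.02,-0.002,-8],[1,-0.002,-0.038,-0.004,-14],[1,-0.003,-0.058,-0.004,-20],[1,-0.004,-0.08,-0.004,-26],[1,-0.005,-0.1,-0.004,-32],[1,-0.006,-0.12,-0.004,-38],[1,-0.007,-0.14,-0.004,-44],[1,-0.008,-0.16,-0.004,-50],[1,-0.009,-0.178,-0.004,-56],[1,-0.009,-0.192,-0.004,-61],[1,-0.009,-0.2,-0.004,-65]],
])

```text
clock: 4.8
eef_pos: [0.5996, -0.0388, 0.2035]
tcp_rot: [-2.902, -1.196, 0.005]
ft_force: [0.1, 0.3, -2.8]
opening: 0.733
grip_force: 55.4
```

```bash
cat > w.py <<'E'
from h import *
from scipy.spatial.transform import Rotation as Ro
import sys
s=get_state();R=Ro.from_rotvec(s["tcp_rot"]).as_matrix();p=np.array(s["eef_pos"])
t=np.array([float(v) for v in sys.argv[1:4]])
f=np.degrees(np.arctan2(R[1,0],R[0,0]));print(round(s["clock"],2),"tcp",p.round(4),"phi",f.round(2),"delta",(R.T@(t-p)).round(4),"twist",round(f-89.4,2),"F",np.round(s["ft_force"],1),"op",s["opening"])
E
python3 w.py .6355 .06 .206
```

```text
4.8 tcp [ 0.5996 -0.0388  0.2035] phi 44.82 delta [ 0.0951 -0.0448 -0.0025] twist -44.58 F [ 0.1  0.3 -2.8] op 0.7331302414407412
```

>>> send_rows([
  [[1,0.006,-0.003,0,-4],[1,0.02,-0.01,-0.002,-10],[1,0.035,-0.017,-0.002,-16],[1,0.05,-0.024,-0.002,-22],[1,0.065,-0.031,-0.002,-28],[1,0.078,-0.037,-0.002,-34],[1,0.088,-0.042,-0.002,-39],[1,0.093,-0.044,-0.002,-43],[1,0.095,-0.045,-0.002,-44.8],[1,0.095,-0.045,-0.002,-44.8],[1,0.095,-0.045,-0.002,-44.8]],
])

```text
clock: 5.72
eef_pos: [0.6357, 0.0579, 0.206]
tcp_rot: [-2.234, -2.205, 0.004]
ft_force: [-0.5, 0.4, -2.9]
opening: 0.731
grip_force: 55.4
```

```bash
python3 w.py .6355 .1554 .206
python3 - <<'E'
from h import *
a=get_image("top");b=get_image("scene");cv2.imwrite("pics/pt.png",a);cv2.imwrite("pics/ps.png",b)
a=cv2.resize(a[100:230,140:240],(400,520),interpolation=2);b=cv2.resize(b[100:230,260:360],(400,520),interpolation=2)
cv2.imwrite("pics/pre.png",np.hstack([a,b]))
E
```

```text
5.72 tcp [0.6357 0.0579 0.206 ] phi 89.25 delta [ 0.0975 -0.0015 -0.    ] twist -0.15 F [-0.5  0.4 -2.9] op 0.7306448340840344
```

View pics/pre.png

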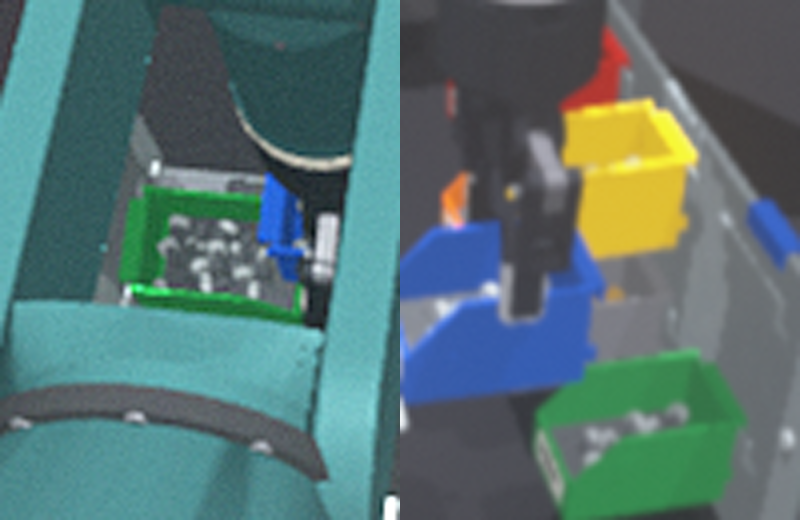

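Run:
```python
from h import *
o=np.array([.6356,.0472,.1737])
f=lambda n,b,c: print(n,b,(np.round((proj(n,o+[-b[1],b[0],b[2]])-c+.5)*4)).tolist())
S=np.array([260,100]);T=np.array([140,100])
for b in((.0475,-.032,.06),(.0475,-.032,0),(.0475,.032,.06),(.0565,-.025,.06),(.0565,-.025,.0455),(.0565,.025,.06),(.058,-.02,.006)): f("scene",b,S)
for b in((.0475,-.032,.06),(.0475,.032,.06),(.0565,-.025,.06),(.0565,.025,.06)): f("top",b,T)
for n,w in(("ps",S),("pt",T)):
    m=blue(cv2.imread(f"pics/{n}.png"))[100:230,w[0]:w[0]+100]
    c=max(cv2.findContours(m,0,1)[0],key=cv2.contourArea);print(n,(cv2.approxPolyDP(c,1.2,True)[:,0]*4+2).tolist())
```

```text
scene (0.0475, -0.032, 0.06) [194.0, 287.0]
scene (0.0475, -0.032, 0) [182.0, 378.0]
scene (0.0475, 0.032, 0.06) [154.0, 214.0]
scene (0.0565, -0.025, 0.06) [206.0, 277.0]
scene (0.0565, -0.025, 0.0455) [203.0, 299.0]
scene (0.0565, 0.025, 0.06) [175.0, 220.0]
scene (0.058, -0.02, 0.006) [195.0, 352.0]
top (0.0475, -0.032, 0.06) [290.0, 139.0]
top (0.0475, 0.032, 0.06) [277.0, 255.0]
top (0.0565, -0.025, 0.06) [272.0, 150.0]
top (0.0565, 0.025, 0.06) [261.0, 241.0]
ps [[182, 246], [174, 242], [174, 266], [154, 278], [150, 310], [134, 326], [110, 330], [94, 318], [94, 302], [66, 302], [10, 354], [2, 334], [6, 398], [22, 402], [178, 378], [194, 354], [186, 342], [186, 302], [202, 290]]
pt [[266, 174], [258, 238], [294, 282], [302, 254], [290, 246], [302, 234], [302, 214], [294, 210], [298, 198]]
```

Pre-approach pose agrees with the measurements: lip corner, ribs and underside corner all within 1–2 px of prediction. Moving in.

>>> send_rows([
  [[1,0.006,0,0,0],[1,0.018,0,0,0],[1,0.032,-0.0005,0,0],[1,0.046,-0.001,0,0],[1,0.058,-0.001,0,0],[1,0.068,-0.001,0,0],[1,0.076,-0.001,0,0],[1,0.081,-0.001,0,0],[1,0.083,-0.001,0,0],[1,0.084,-0.001,0,0],[1,0.084,-0.001,0,0]],
])

```text
clock: 6.73
eef_pos: [0.637, 0.1417, 0.2079]
tcp_rot: [2.235, 2.208, -0.0]
ft_force: [-0.4, 0.9, -2.4]
opening: 0.73
grip_force: 55.4
```

```bash
python3 w.py .6355 .1554 .206
```

```text
6.73 tcp [0.637  0.1417 0.2079] phi 89.29 delta [ 0.0137 -0.0017  0.0019] twist -0.11 F [-0.4  0.9 -2.4] op 0.7303053282668392
```

>>> send_rows([
  [[1,0,0,0.0015,0],[1,0.001,0,0.003,0],[1,0.003,0,0.003,0],[1,0.005,0,0.003,0],[1,0.007,0,0.003,0],[1,0.0085,0,0.003,0],[1,0.0095,0,0.003,0],[1,0.0095,0,0.003,0]],
])

```text
clock: 7.4
eef_pos: [0.6372, 0.1516, 0.205]
tcp_rot: [-2.235, -2.208, -0.0]
ft_force: [-0.4, -0.2, -2.2]
opening: 0.731
grip_force: 55.4
```

>>> send_rows([
  [[1,0.001,0,0,0],[1,0.0015,0,0,0],[1,0.002,0,0,0],[1,0.002,0,0,0]],
])

```text
clock: 7.73
eef_pos: [0.6372, 0.1528, 0.205]
tcp_rot: [2.235, 2.207, -0.001]
ft_force: [-0.4, -1.6, -1.4]
opening: 0.733
grip_force: 55.4
```

>>> send_rows([
  [[1,-0.001,-0.0007,0,0],[1,-0.001,-0.0014,0,0],[1,0,-0.0014,0,0],[1,0.0007,-0.0014,0,0],[1,0.0014,-0.0014,0,0],[1,0.0014,-0.0014,0,0]],
])

```text
clock: 8.23
eef_pos: [0.6356, 0.1529, 0.205]
tcp_rot: [2.233, 2.207, -0.004]
ft_force: [-0.8, -7.7, -1.7]
opening: 0.729
grip_force: 55.5
```

>>> send_rows([
  [[1,-0.0005,0,0.001,0],[1,-0.0005,0,0.0025,0],[1,-0.0005,0,0.004,0],[1,-0.0005,0,0.0055,0],[1,-0.0005,0,0.006,0],[1,-0.0005,0,0.006,0]],
])

```text
clock: 8.73
eef_pos: [0.636, 0.153, 0.1991]
tcp_rot: [2.234, 2.207, -0.002]
ft_force: [-0.5, -5.9, 0.8]
opening: 0.736
grip_force: 55.6
```

>>> send_rows([
  [[1,0,0,0.001,0],[1,0,0,0.002,0],[1,0,0,0.003,0],[1,0,0,0.0035,0],[1,0,0,0.0035,0]],
])

```text
clock: 9.15
eef_pos: [0.6359, 0.1543, 0.1954]
tcp_rot: [-2.235, -2.208, -0.0]
ft_force: [1.0, -1.0, -2.6]
opening: 0.731
grip_force: 55.4
```

>>> send_rows([
  [[1,-0.0003,0,0.0005,0],[1,-0.0003,0,0.001,0],[1,-0.0003,0,0.001,0]],
])

```text
clock: 9.4
eef_pos: [0.6358, 0.1542, 0.1944]
tcp_rot: [-2.235, -2.208, -0.0]
ft_force: [-0.1, -1.0, -1.0]
opening: 0.729
grip_force: 55.4
```

>>> send_rows([
  [[1,0,0,0.0005,0],[1,0,0,0.001,0],[1,0,0,0.001,0]],
])

```text
clock: 9.65
eef_pos: [0.6358, 0.154, 0.1941]
tcp_rot: [2.235, 2.208, 0.001]
ft_force: [-0.8, -2.3, 3.3]
opening: 0.734
grip_force: 56.0
```

```bash
python3 w.py .6355 .1554 .194;  python3 - <<'E'
from h import *
b=get_image("scene");cv2.imwrite("pics/h1.png",b)
cv2.imwrite("pics/h1z.png",cv2.resize(b[95:245,255:405],(600,600),interpolation=2))
E
```

```text
9.65 tcp [0.6358 0.154  0.1941] phi 89.31 delta [ 0.0014 -0.0004  0.0001] twist -0.09 F [-0.8 -2.3  3.3] op 0.7343487246491023
```

View pics/h1z.png

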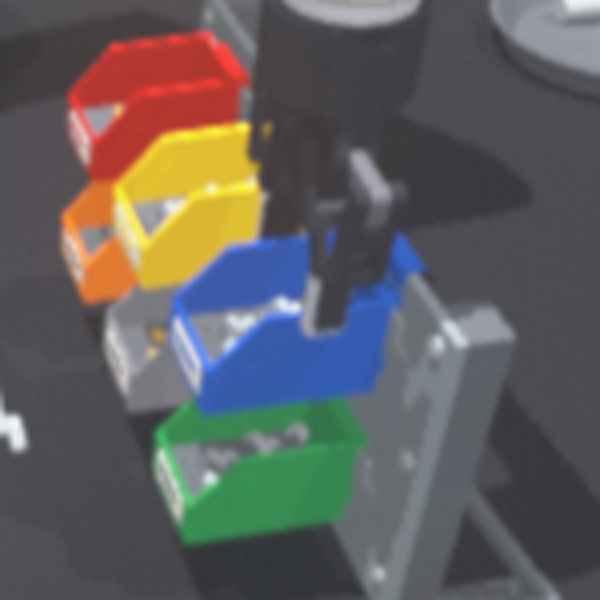

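The bin appears seated: height is 0.194 as expected and Fz is rising. Now the tug.

>>> send_rows([
  [[1,0,0,0.0003,0],[1,0,0,0.0006,0],[1,0,0,0.0006,0]],
])

```text
clock: 9.95
eef_pos: [0.6359, 0.1539, 0.1939]
tcp_rot: [2.234, 2.208, 0.001]
ft_force: [-3.0, -2.9, 7.3]
opening: 0.733
grip_force: 56.4
```

>>> send_rows([
  [[1,0,0,0.0003,0],[1,0,0,0.0005,0],[1,0,0,0.0005,0],[1,0,0,0.0005,0]],
])

```text
clock: 10.28
eef_pos: [0.6359, 0.1538, 0.1938]
tcp_rot: [2.234, 2.208, 0.001]
ft_force: [-3.7, -3.7, 9.6]
opening: 0.731
grip_force: 56.7
```

>>> send_rows([
  [[1,0,0,0.0001,0],[1,0,0,0.0001,0],[1,0,0,0.0001,0],[1,0,0,0.0001,0],[1,0,0,0.0001,0],[1,0,0,0.0001,0],[1,0,0,0.0001,0],[1,0,0,0.0001,0],[1,0,0,0.0001,0],[1,0,0,0.0001,0],[1,0,0,0.0001,0],[1,0,0,0.0001,0]],
])

```text
clock: 11.28
eef_pos: [0.6359, 0.1538, 0.1938]
tcp_rot: [2.234, 2.208, 0.001]
ft_force: [-2.8, -1.7, 10.4]
opening: 0.729
grip_force: 56.7
```

>>> send_rows([
  [[1,0,0,-0.0008,0],[1,0,0,-0.0015,0],[1,0,0,-0.0018,0],[1,0,0,-0.0018,0]],
])

```text
clock: 11.62
eef_pos: [0.6358, 0.1539, 0.194]
tcp_rot: [2.235, 2.208, 0.0]
ft_force: [-1.9, -2.0, 3.6]
opening: 0.735
grip_force: 55.9
```

>>> send_rows([
  [[-0.5,0,0,0,0],[-0.55,0,0,0,0],[-0.6,0,0,0,0],[-0.7,0,0,0,0],[-0.85,0,0,0,0],[-1,0,0,0,0],[-1,0,0,0,0],[-1,0,0,0,0],[-1,0,0,0,0]],
])

```text
clock: 12.37
eef_pos: [0.6358, 0.154, 0.1941]
tcp_rot: [-2.235, -2.208, -0.0]
ft_force: [-1.0, -0.1, 0.9]
opening: 0.999
grip_force: 0.0
```

Released. I'll go straight up and then back away from the rack.

>>> send_rows([
  [[-1,0,0,-0.004,0],[-1,0,0,-0.012,0],[-1,0,0,-0.025,0],[-1,0,0,-0.045,0],[-1,0,0,-0.07,0],[-1,0,0,-0.095,0],[-1,-0.02,0,-0.115,0],[-1,-0.05,0,-0.125,0],[-1,-0.085,0,-0.13,0],[-1,-0.12,0,-0.13,0],[-1,-0.14,0,-0.13,0],[-1,-0.15,0,-0.13,0]],
])

```text
clock: 13.37
eef_pos: [0.634, 0.001, 0.3252]
tcp_rot: [2.237, 2.204, 0.0]
ft_force: [0.1, -0.4, -0.3]
opening: 0.997
grip_force: 0.0
```

>>> send_rows([
  [[-1,-0.03,0,0,0],[-1,-0.065,0,0,0],[-1,-0.1,0,0,0],[-1,-0.135,0,0,0],[-1,-0.165,0,0,0],[-1,-0.185,0,0,0],[-1,-0.195,0,0,0],[-1,-0.2,0,0,0],[-1,-0.2,0,0,0],[-1,-0.2,0,0,0]],
])

```text
clock: 14.2
eef_pos: [0.6316, -0.1947, 0.3241]
tcp_rot: [-2.234, -2.208, -0.001]
ft_force: [-0.5, -0.1, -1.2]
opening: 0.997
grip_force: 0.0
```

Run:
```python
from h import *
a=get_image("top");b=get_image("scene")
print(get_state()["clock"])
o=np.array([.6360,.1437,.162])
for n,im,w in(("top",a,(140,100,90,70)),("scene",b,(280,120,110,100))):
    x,y,ww,h=w;m=blue(im)[y:y+h,x:x+ww];c=max(cv2.findContours(m,0,1)[0],key=cv2.contourArea)
    print(n,(cv2.approxPolyDP(cv2.convexHull(c),1.5,True)[:,0]+[x,y]).tolist())
    for q in((.0475,-.032,.06),(.0475,.032,.06),(.0565,-.025,.06),(.0565,.025,.06),(.0475,-.032,0),(-.0475,-.032,0)):print(q,np.round(proj(n,o+[-q[1],q[0],q[2]]),1))
a=cv2.resize(a[95:230,130:230],(400,540),interpolation=2);b=cv2.resize(b[100:235,290:390],(400,540),interpolation=2)
cv2.imwrite("pics/end.png",np.hstack([a,b]))
```

```text
14.3
top [[168, 132], [196, 134], [212, 140], [210, 169], [169, 167], [161, 158]]
(0.0475, -0.032, 0.06) [167.8 132.2]
(0.0475, 0.032, 0.06) [164.  160.9]
(0.0565, -0.025, 0.06) [163.2 135. ]
(0.0565, 0.025, 0.06) [160.3 157.4]
(0.0475, -0.032, 0) [172.9 140.9]
(-0.0475, -0.032, 0) [214.5 144.2]
scene [[352, 149], [360, 162], [348, 191], [306, 198], [298, 170], [311, 158]]
(0.0475, -0.032, 0.06) [352.7 169.8]
(0.0475, 0.032, 0.06) [340.4 152.1]
(0.0565, -0.025, 0.06) [355.3 167.2]
(0.0565, 0.025, 0.06) [345.6 153.4]
(0.0475, -0.032, 0) [347.6 191.9]
(-0.0475, -0.032, 0) [305.3 198.2]
```

View pics/end.png

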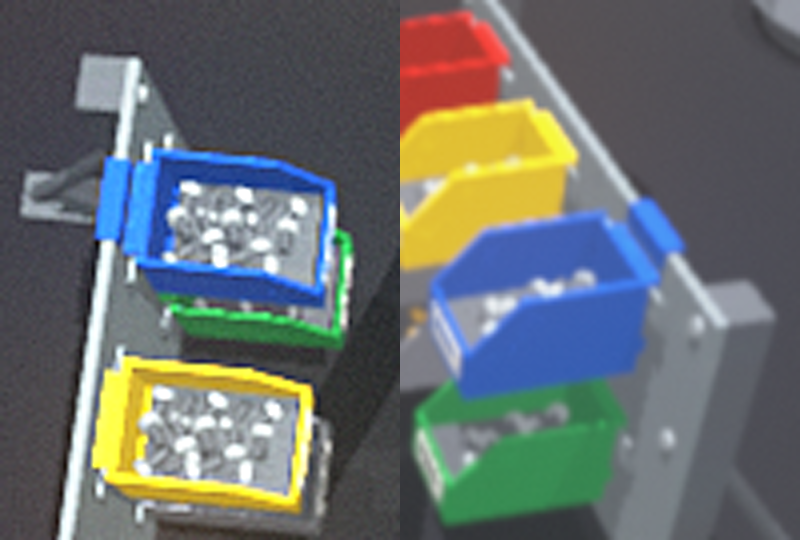

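The blue bin hangs under its tab, at top-view lip pixels (161,158) to (163,135) and scene rear-bottom corner (348,191). These match the predicted hung pose, and its gap to the panel is the same as the yellow bin's.

```bash
python3 -c "
from cell import *
print(sign_off())"
```

```text
the job is handed in; nothing more can be done
None
```

The blue bolt bin hangs on the louvre under the blue tab; I tugged it down with about 10 N for a second before letting go, it stayed put, and I handed the job in at about 14 s.

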